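# Unclamp the tube block and set it on the bench mat

### The arm

A 6-joint arm with a two-finger parallel gripper is mounted at the origin on the work surface. World frame = base frame: x ahead of the robot, y to its left, z up, the work surface at z = 0. Lengths are in mm, angles in rad, forces in N, time in s.
With the tool pointing down it reaches from about 375 to 825 mm from the base axis. Payload 5.5 kg.
Tool frame: the origin (TCP) lies at the very end of the fingers, on their centre line; the grasp point (between the pads) lies 19 mm behind it; y points along the fingers, x is the direction in which the jaws open and shut, and the axes are right-handed (so a half turn about y gives the same grasp; the last joint's range is limited). The gripper opens to 85 mm and grips with 20 to 120 N. Pads are 22 mm wide; open, the fingers measure 114 mm over their backs; the gripper's body (76 mm by 85 mm) begins 54 mm behind the grasp point. The pads swing forward as they close: fully open they stand 13 mm farther back than shut.
Start: joints at [-1.347, 0.314, -0.047, 1.21, 0, 1.571], TCP at [133.159, -585.033, 231.299] pointing down, gripper open.
Joint ranges: [-2.67, 2.67], [-0.69, 1.73], [-1.03, 1.25], [-2.08, 2.16], [-1.42, 1.45], [-3.14, 3.14]. Speed limits (rad/s): [2.39, 2.39, 3.01, 3.14, 3.14, 3.14].

### API

Orientations are given as a 3x3 rotation matrix whose columns are the frame's x, y, z axes.
In Python, from plant import r gives the robot as it stands.
- The arm moves only by the tool jog_arm, never from a script. Its argument "steps" is a list of rows, each an object of numbers: "gripper": the opening, from 0 (shut) to 1 (fully open); "dx", "dy", "dz": the shift along the tool's x, y, z in mm; "yaw": the turn about the tool's y in rad. In form: [{"gripper": .., "dx": .., "dy": .., "dz": .., "yaw": ..}, ...]. A call has 1 to 10 rows; each row is the pose to reach, as a shift and turn from the pose commanded when the call began, along the tool's axes at that moment; what a row does not reach only later rows make up. A row lasts 1/8 s, in which the tool goes at most 62.5 mm and 10.7 degrees, less where a joint would pass 70% of its speed; a pose out of reach is approached as far as the arm can. A call with a gripper value outside its range is refused whole. The fingers move at their own pace and stop on an object; the grip force is fixed at half the most. Time passes only in rows, so rows that repeat a pose let the fingers close. It gives the time, the measured TCP pose, the force and the opening at its end, in the units of the state.
- r.state(): the state, without advancing time (a new reading comes with each control period).
- r.camera(name): name is "scene" or "top"; returns the picture (384x512x3 uint8, red, green, blue); there is no depth.
- r.camera_info(name): a dict with "mtx" (3x3 intrinsics, pixels), "extrinsics" (4x4, takes a point from world to camera coordinates). Camera axes: x right, y up, looking along -z (the intrinsics and any distortion apply to the point x, -y, -z); pixel columns grow to the right and rows downward; lengths in mm; the calibration is good to about 2 mm. A picture is of the moment at which its call begins. camera_info takes no time and is no camera call.
- r.close_job(): hands the job in, once; it reports no verdict.
The state is a dict: "time": time; "q": joint angles; "joint_velocities": joint speeds; "effort": joint torques, N m; "tool_pos": TCP position; "orientation": TCP orientation; "wrist_force": force on the tool from outside, world axes, zero at the start; "wrist_torque": the same for the moment, N m; "width": finger opening in mm.
Only numpy, scipy, OpenCV 4.12 (cv2) and the standard library are available. Lean on these libraries where they do the work, as an engineer would, in place of code of your own. Each camera call takes 0.05 s, during which the arm holds its last target.

### The job

Flip up the toggle clamp that holds the metal tube block, past upright so that it stays open, while the block sits in its nest. Then lift the block out and gently set it down, wells upward, wholly on the square rubber mat. Leave the clamp open, and leave the white well plate clamped in the other fixture.

Things in the scene. Friction and masses are not known exactly. Their poses are not given: they have to be found in the camera images.
- tube_block_center (a point): Centre (20 mm above the underside) of the loose bare-aluminium tube block, 80 x 50 x 40 mm (x, y, z), 0.25-0.5 kg, two rows of four dark wells on top, z up. Lies on a 12 mm thick base plate (170 x 100 mm); 7 mm high corner angles hold it with 2 mm play, the middle 50 mm of its long sides is free: grip there, across y. Its clamp's hinge stands 75 mm away, at its +x end.
- block_clamp_grip (a point): Centre of the black rubber grip, a flat-sided bar 44 x 16 x 22 mm (x, y, z), at the free end of the tube block's steel clamp arm. Shut: level, 75 mm above the bench, reaching 47 mm beyond the block's -x end (this point 25 mm), z up. The frame turns with the arm; the hinge axis is 140 mm away along its +x, parallel to its y. Pinched across y from above, it can be carried round the hinge, fingers pointing down.
- block_clamp (a joint): Angle of that clamp arm (rad): 0 shut, its spindle on the middle of the block; 1.57 upright; 2.2 fully open, leaning back on its stop, away from the block, its end 210 mm above the bench (carry things above or around it). No spring: let go short of upright it falls shut by its weight (0.2 kg, under 2 N at the grip); past about 1.65 it falls open and stays.
- mat: Square black rubber mat fixed flat on the bench, 140 x 140 x 4 mm; origin at the centre of its underside on the bench, x and y along its sides, z up.
- plate_clamp (a joint): Angle of the like clamp on the other fixture (rad), 0 shut: it holds a white plastic well plate and stays shut.
- well_plate_center (a point): Centre of the white well plate, 85 x 128 x 14.5 mm (x, y, z), 24 grey wells, low in the nest of the other fixture; it stays there. Its clamp is of the same size and stands the same way.
Mind the look-alikes: they are no part of the job. What is meant by the part that bears tube_block_center is not purple or red, and is the larger of those in its own colour.

How it is judged (in metres and radians):
On the way:
1. the clamp over the tube block is flipped past upright while the block still sits in its nest (value of joint block_clamp above 1.7 rad and distance of tube_block_center from where it was at the start of the episode below 0.01 m), for 0.2 s.
At the end, for the whole second after the job is handed in: The tube block lies at rest on the rubber mat, wells up (tilt under 10 degrees), its centre within 50 mm of the mat's centre along each of the mat's sides; its clamp stands open past upright (over 1.7 rad); the well plate is within 15 mm of where it was and its clamp shut (under 0.15 rad) (value of joint block_clamp above 1.7 rad and x of tube_block_center in the frame of mat between -0.05 and 0.05 m and y of tube_block_center in the frame of mat between -0.05 and 0.05 m and z of tube_block_center in the frame of mat between 0.018 and 0.03 m and angle between tube_block_center's own z axis and vertical below 0.17 rad and linear speed of tube_block below 0.02 m/s and value of joint plate_clamp below 0.15 rad and distance of well_plate_center from where it was at the start of the episode below 0.015 m); the robot touches nothing.
It fails at once if the tube block is dropped onto the mat (falling free of the fingers at over 0.6 m/s, as from some 20 mm or more) (linear speed of tube_block above 0.6 m/s and contact force between tube_block and the fingers below 0.2 N and z of tube_block_center in the frame of mat below 0.08 m).
It fails at once if the clamp of the well plate is opened (over 0.4 rad) (value of joint plate_clamp above 0.4 rad).
It also fails if it takes over 59 s, if anything falls off the work surface, if the arm or the gripper's body presses on something with over 40 N, if the wrist force passes 120 N, or if a joint passes its speed limit or range.

## Working session

There is one attempt and no reset: what is moved stays moved. The work goes in short steps, Python scripts to look and compute and a tool call to move; the robot and the scene stay as the last step left them, time stands still between calls to the robot, and variables do not carry over. Pictures are saved under pics/ and viewed, and the job is handed in when it is done.

Besides the shell and the picture viewer there is one more tool, called after "Request:" as name([rows], argument=value, ...), one row to a line, values as JSON. jog_arm: Moves the arm, as the interface text tells. Its arguments: {"type":"object","properties":{"steps":{"type":"array"}},"required":["steps"]}

```bash
mkdir -p pics; ls
python3 - <<'E'
from plant import r
import cv2
for n in ("scene","top"):
    cv2.imwrite(f"pics/{n}0.png",r.camera(n)[:,:,::-1])
    print(r.camera_info(n))
s=r.state();print(s)
E
```

```text
pics
{'mtx': array([[397.90144371,   0.        , 255.9025413 ],
       [  0.        , 397.90144371, 186.16456857],
       [  0.        ,   0.        ,   1.        ]]), 'extrinsics': array([[-8.42876785e-01,  5.38100836e-01, -2.49318682e-03,
         4.06939076e+02],
       [-3.11642150e-01, -4.84366113e-01,  8.17476996e-01,
         1.50143759e+02],
       [ 4.38677440e-01,  6.89809364e-01,  5.75955853e-01,
        -1.26375393e+03],
       [ 0.00000000e+00,  0.00000000e+00,  0.00000000e+00,
         1.00000000e+00]])}
{'mtx': array([[464.56092327,   0.        , 251.98279724],
       [  0.        , 464.56092327, 204.30128758],
       [  0.        ,   0.        ,   1.        ]]), 'extrinsics': array([[-1.00217982e-03, -9.99997147e-01,  2.16814557e-03,
         4.78254101e+01],
       [ 9.79806836e-01, -5.48432932e-04,  1.99945649e-01,
        -5.33760115e+02],
       [-1.99943889e-01,  2.32474534e-03,  9.79804591e-01,
        -1.20039848e+03],
       [ 0.00000000e+00,  0.00000000e+00,  0.00000000e+00,
         1.00000000e+00]])}
{'time': 0.1, 'q': array([-1.34699418e+00,  3.14184153e-01, -4.79707082e-02,  1.21022124e+00,
        2.34149591e-05,  1.57080736e+00]), 'joint_velocities': array([-0.0005279 , -0.0003773 ,  0.00229989, -0.00086764,  0.00073711,
       -0.00040714]), 'effort': array([-2.20666902e-04, -5.40766275e+01,  3.40541124e+01,  1.12088869e-02,
       -3.64793141e-05,  2.51548840e-06]), 'tool_pos': array([ 133.05356183, -584.52012741,  230.50717769]), 'orientation': array([[ 2.21927509e-01, -3.27782537e-04,  9.75063112e-01],
       [-9.75061888e-01,  1.54557568e-03,  2.21927750e-01],
       [-1.57977788e-03, -9.99998752e-01,  2.33975018e-05]]), 'wrist_force': array([-0.40893869, -0.43077022,  0.13412518]), 'wrist_torque': array([ 0.01084531, -0.05124996, -0.00949077]), 'width': 85.7156548796157}
```

View pics/scene0.png

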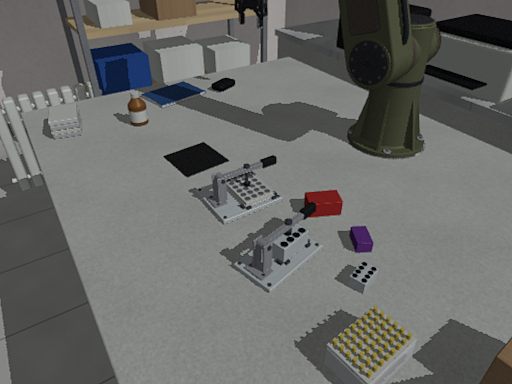

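View pics/top0.png

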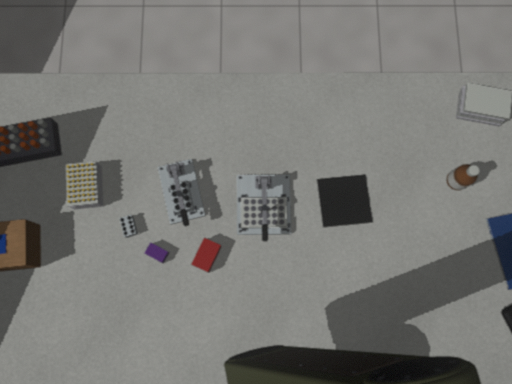

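The scene picture shows the two fixtures: the tube block's at about (280,245) and the plate's at about (242,190). In the top picture they are at (182,193) and (264,207), with the mat at (345,200). Candidates for the tube block (top picture): the grey block under the clamp (181,195), a small grey block (128,226), purple (157,252), red (206,255) and the yellow tube rack (82,185). By the description, it is the larger grey one in the clamped nest at (181,195). I'll check this in a crop.

Run:
```python
import cv2
a=cv2.imread("pics/top0.png");
cv2.imwrite("pics/top_crop.png",cv2.resize(a[150:240,110:220],None,fx=7,fy=6.6666,interpolation=cv2.INTER_CUBIC)[:600])
a=cv2.imread("pics/scene0.png");
cv2.imwrite("pics/scene_crop.png",cv2.resize(a[195:295,225:355],None,fx=6,fy=6,interpolation=cv2.INTER_CUBIC))
a=cv2.imread("pics/top0.png");
cv2.imwrite("pics/mat_crop.png",cv2.resize(a[160:240,230:390],None,fx=5,fy=5,interpolation=cv2.INTER_CUBIC))
```

```text
(no output)
```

View pics/top_crop.png

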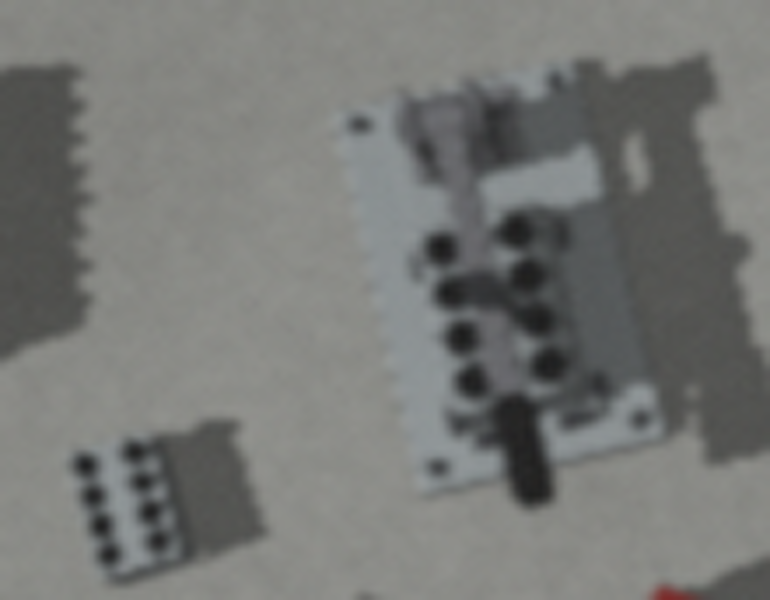

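View pics/scene_crop.png

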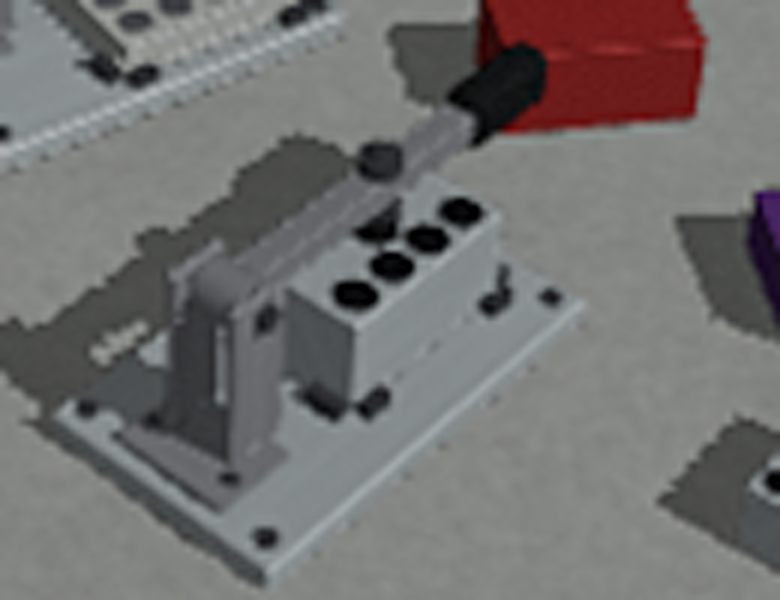

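View pics/mat_crop.png

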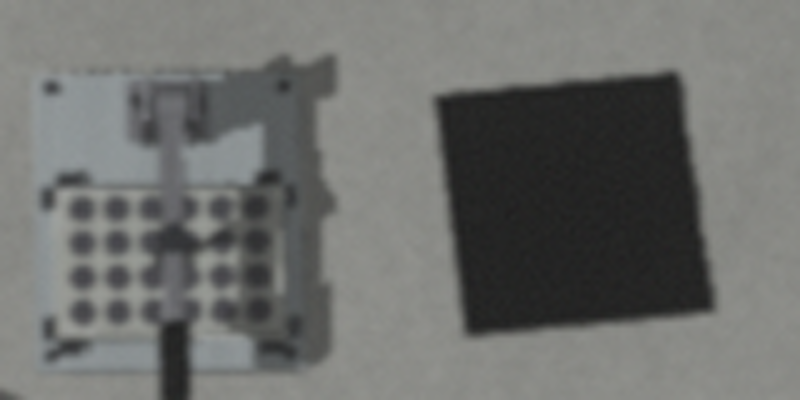

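The crops confirm the choice: the big grey block sits under the clamp, with its grip at about crop (527,450) and wells between (441,247) and (549,362). The twin at (128,226) is smaller. The mat corners read cleanly.

```bash
cat > h.py <<'E'
import numpy as np
from plant import r
import cv2
def ray(cam,uv):
    i=r.camera_info(cam);K=i["mtx"];E=i["extrinsics"]
    R=E[:3,:3];t=E[:3,3]
    p=np.linalg.inv(K)@np.array([uv[0],uv[1],1.]);d=R.T@np.array([p[0],-p[1],-p[2]])
    return -R.T@t,d
def atz(cam,uv,z):
    c,d=ray(cam,uv);return c+d*(z-c[2])/d[2]
def proj(cam,P):
    i=r.camera_info(cam);K=i["mtx"];E=i["extrinsics"]
    p=E[:3,:3]@np.asarray(P,float)+E[:3,3];q=K@np.array([p[0],-p[1],-p[2]]);return q[:2]/q[2]
E
python3 - <<'E'
from h import *
t=lambda u,v:(110+(u+.5)/7-.5,150+(v+.5)/6.6666-.5)
L=[(441,247),(451,292),(461,337),(471,382)];R=[(515,230),(527,273),(538,318),(549,362)]
W=np.array([atz("top",t(*p),52)[:2] for p in L+R]);print(W.round(1))
c=W.mean(0);d=(W[0]+W[4]-W[3]-W[7]);print("top c",c,np.arctan2(d[1],d[0]))
C=np.array([atz("top",t(*p),12)[:2] for p in [(360,125),(437,468),(642,418),(557,82)]]);print("bolts",C.round(1),C.mean(0))
print("grip top",atz("top",t(527,452),86),[atz("top",t(*p),86)[:2].round(1) for p in [(514,400),(537,505)]])
s=lambda u,v:(225+(u+.5)/6-.5,195+(v+.5)/6-.5)
print("scene wells",[atz("scene",s(*p),52)[:2].round(1) for p in [(356,296),(392,266),(429,239),(461,211)]])
m=lambda u,v:(230+(u+.5)/5-.5,160+(v+.5)/5-.5)
M=np.array([atz("top",m(*p),4)[:2] for p in [(437,97),(680,73),(713,310),(468,333)]]);print("mat",M.round(1),M.mean(0))
e=(M[0]-M[3]+M[1]-M[2]);print(np.arctan2(e[1],e[0]))
e=(M[0]-M[1]+M[3]-M[2]);print(np.arctan2(e[1],e[0])-np.pi/2)
E
```

```text
[[583.4 263.7]
 [564.6 259.2]
 [545.8 254.7]
 [527.2 250.2]
 [590.6 235.1]
 [572.5 229.9]
 [553.7 225.1]
 [535.4 220.4]]
top c [559.16315475 242.28884657] 0.24745184238150456
bolts [[646.6 305.2]
 [498.7 269.1]
 [519.8 188.3]
 [665.6 225.9]] [582.65987263 247.11851065]
grip top [492.46287371 222.94492776  86.        ] [array([513.2, 228.4]), array([471.4, 218.6])]
scene wells [array([583. , 261.6]), array([564.2, 256.3]), array([545.4, 252.3]), array([527.2, 246.8])]
mat [[ 617.3 -137.6]
 [ 631.3 -276.4]
 [ 494.5 -288. ]
 [ 481.6 -150.9]] [ 556.18271385 -213.23317323]
0.09125727063892922
0.09725707363141578
```

Request:
jog_arm([
  {"gripper": 1,"dx": -25,"dy": 0,"dz": 50,"yaw": 0},
  {"gripper": 1,"dx": -50,"dy": 0,"dz": 100,"yaw": 0},
  {"gripper": 1,"dx": -75,"dy": 0,"dz": 150,"yaw": 0},
  {"gripper": 1,"dx": -100,"dy": 0,"dz": 200,"yaw": 0},
  {"gripper": 1,"dx": -125,"dy": 0,"dz": 250,"yaw": 0},
  {"gripper": 1,"dx": -150,"dy": 0,"dz": 300,"yaw": 0},
  {"gripper": 1,"dx": -175,"dy": 0,"dz": 350,"yaw": 0},
  {"gripper": 1,"dx": -200,"dy": 0,"dz": 400,"yaw": 0},
])

```text
time: 1.1
tool_pos: [479.9, -299.8, 231.0]
orientation: [[0.222, -0.0, 0.975], [-0.975, 0.0, 0.222], [-0.0, -1.0, -0.0]]
wrist_force: [0.7, -1.6, 0.6]
width: 85.6
```

```bash
cat >> h.py <<'E'
def shift(target,state=None):
    s=r.state();R=s["orientation"]
    # nominal tool axes: y straight down
    z=R[:,2].copy();z[2]=0;z/=np.linalg.norm(z);y=np.array([0,0,-1.]);x=np.cross(y,z)
    return (np.column_stack([x,y,z]).T@(np.asarray(target,float)-s["tool_pos"])).round(1),np.arctan2(z[1],z[0]).round(4)
E
python3 - <<'E'
from h import *
s=r.state();print(s["time"],s["q"].round(3),s["tool_pos"].round(1),shift([495,224.5,200]))
E
```

```text
1.1 [-0.558  0.249 -0.133  1.189 -0.     2.359] [ 479.9 -299.8  231. ] (array([-507.9,   31. ,  131.1]), np.float64(0.2239))
```

Request:
jog_arm([
  {"gripper": 1,"dx": -30,"dy": 0,"dz": 8,"yaw": -0.18},
  {"gripper": 1,"dx": -60,"dy": 0,"dz": 16,"yaw": -0.36},
  {"gripper": 1,"dx": -90,"dy": 0,"dz": 24,"yaw": -0.54},
  {"gripper": 1,"dx": -120,"dy": 0,"dz": 32,"yaw": -0.72},
  {"gripper": 1,"dx": -150,"dy": 0,"dz": 40,"yaw": -0.9},
  {"gripper": 1,"dx": -180,"dy": 0,"dz": 48,"yaw": -1.08},
  {"gripper": 1,"dx": -210,"dy": 0,"dz": 56,"yaw": -1.26},
  {"gripper": 1,"dx": -240,"dy": 0,"dz": 64,"yaw": -1.44},
  {"gripper": 1,"dx": -270,"dy": 0,"dz": 72,"yaw": -1.62},
  {"gripper": 1,"dx": -300,"dy": 0,"dz": 80,"yaw": -1.8},
])

```text
time: 2.35
tool_pos: [489.9, 10.0, 231.0]
orientation: [[0.897, -0.001, -0.443], [0.443, -0.0, 0.897], [-0.001, -1.0, 0.0]]
wrist_force: [0.2, 0.3, 0.2]
width: 85.6
```

Run:
```python
from h import *
s=r.state();print(s["time"],s["q"].round(3),s["tool_pos"].round(1),shift([495,224.5,200]))
```

```text
2.35 [ 0.02   0.108 -0.305  1.159  0.     1.132] [489.9  10.  231. ] (array([ 99.6,  31. , 190. ]), np.float64(2.0297))
```

Request:
jog_arm([
  {"gripper": 1,"dx": 14,"dy": 0,"dz": 27,"yaw": -0.18},
  {"gripper": 1,"dx": 28,"dy": 0,"dz": 54,"yaw": -0.36},
  {"gripper": 1,"dx": 42,"dy": 0,"dz": 81,"yaw": -0.54},
  {"gripper": 1,"dx": 57,"dy": 0,"dz": 108,"yaw": -0.72},
  {"gripper": 1,"dx": 72,"dy": 0,"dz": 135,"yaw": -0.9},
  {"gripper": 1,"dx": 86,"dy": 0,"dz": 163,"yaw": -1.08},
  {"gripper": 1,"dx": 99.6,"dy": 0,"dz": 190,"yaw": -1.26},
  {"gripper": 1,"dx": 99.6,"dy": 40,"dz": 190,"yaw": -1.356},
  {"gripper": 1,"dx": 99.6,"dy": 90,"dz": 190,"yaw": -1.356},
  {"gripper": 1,"dx": 99.6,"dy": 121,"dz": 190,"yaw": -1.356},
])

```text
time: 3.6
tool_pos: [495.0, 222.9, 107.6]
orientation: [[-0.236, -0.003, -0.972], [0.972, -0.001, -0.236], [-0.001, -1.0, 0.003]]
wrist_force: [0.0, -1.0, 0.2]
width: 85.4
```

Run:
```python
from h import *
for n in ("scene","top"):
    cv2.imwrite(f"pics/{n}1.png",r.camera(n)[:,:,::-1])
s=r.state();print(s["time"],s["q"].round(3),s["tool_pos"].round(1),shift([495,224.5,56]))
a=cv2.imread("pics/scene1.png")
cv2.imwrite("pics/s1c.png",cv2.resize(a[155:295,225:375],None,fx=4,fy=4,interpolation=cv2.INTER_CUBIC))
a=cv2.imread("pics/top1.png")
cv2.imwrite("pics/t1c.png",cv2.resize(a[140:260,110:260],None,fx=5,fy=5,interpolation=cv2.INTER_CUBIC))
```

```text
3.7 [ 0.423  0.294 -0.372  0.913  0.     0.185] [493.4 222.1 106.5] (array([ 2. , 50.5, -2.1]), np.float64(-2.9032))
```

View pics/s1c.png

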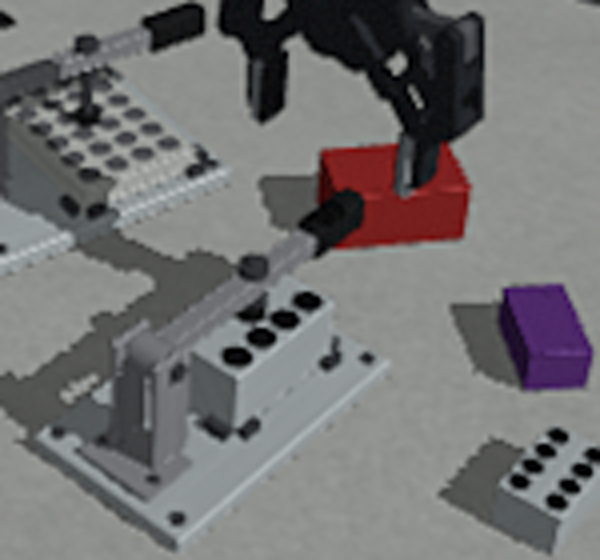

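View pics/t1c.png

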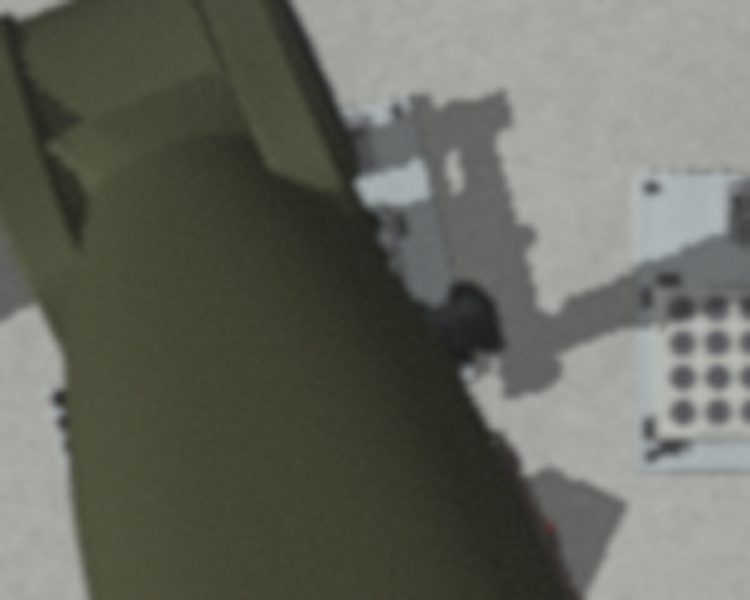

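Run:
```python
from h import *
print(proj("scene",[495,224.5,75]),proj("scene",[496,226,75]),atz("scene",(225+333/4,155+220/4),75))
s=lambda u,v:(225+(u+.5)/6-.5,195+(v+.5)/6-.5)
print("grip ends scene0, top edge center",atz("scene",s(532,52),86),atz("scene",s(465,100),86))
```

```text
[307.63922637 210.33667215] [307.71243483 210.86639159] [493.18279309 224.30234743  75.        ]
grip ends scene0, top edge center [479.02044954 222.33716354  86.        ] [515.93653674 231.01093322  86.        ]
```

Request:
jog_arm([
  {"gripper": 1,"dx": 2,"dy": 0,"dz": -2,"yaw": 0},
  {"gripper": 1,"dx": 2,"dy": 0,"dz": -2,"yaw": 0},
])

```text
time: 3.95
tool_pos: [499.6, 226.6, 112.1]
orientation: [[-0.236, 0.003, -0.972], [0.972, 0.001, -0.236], [0.001, -1.0, -0.003]]
wrist_force: [1.0, -0.1, 0.5]
width: 85.5
```

Request:
jog_arm([
  {"gripper": 1,"dx": -1.5,"dy": 15,"dz": 0,"yaw": 0},
  {"gripper": 1,"dx": -1.5,"dy": 35,"dz": 0,"yaw": 0},
  {"gripper": 1,"dx": -1.5,"dy": 48,"dz": 0,"yaw": 0},
  {"gripper": 1,"dx": -1.5,"dy": 54,"dz": 0,"yaw": 0},
  {"gripper": 1,"dx": -1.5,"dy": 54,"dz": 0,"yaw": 0},
  {"gripper": 1,"dx": -1.5,"dy": 54,"dz": 0,"yaw": 0},
])

```text
time: 4.7
tool_pos: [498.9, 224.6, 56.8]
orientation: [[-0.236, 0.001, -0.972], [0.972, 0.0, -0.236], [0.0, -1.0, -0.001]]
wrist_force: [0.7, 0.2, -0.4]
width: 85.8
```

Run:
```python
from h import *
for n in ("scene",):
    cv2.imwrite(f"pics/{n}2.png",r.camera(n)[:,:,::-1])
s=r.state();print(s["time"],s["q"].round(3),s["tool_pos"].round(1),shift([495,224.5,56]),s["wrist_force"])
a=cv2.imread("pics/scene2.png")
cv2.imwrite("pics/s2c.png",cv2.resize(a[155:295,225:375],None,fx=4,fy=4,interpolation=cv2.INTER_CUBIC))
```

```text
4.75 [ 0.423  0.348 -0.424  0.798 -0.     0.185] [499.  224.6  56.9] (array([0.8, 0.9, 3.9]), np.float64(-2.9034)) [ 0.69569421 -0.24432707 -0.03719403]
```

View pics/s2c.png

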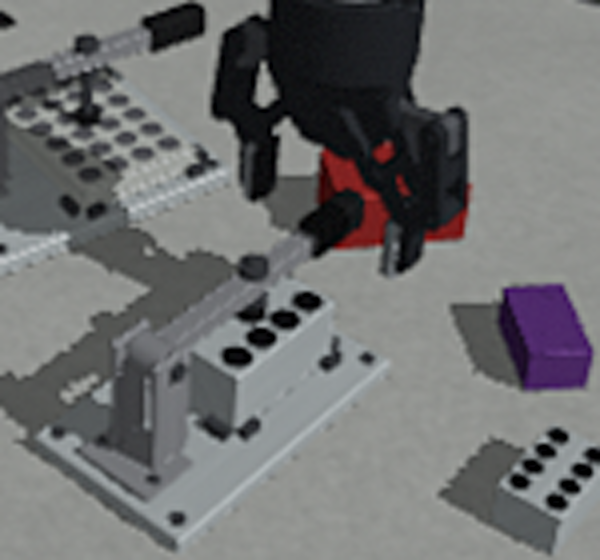

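The fingers straddle the black grip, at crop (258,170) and (400,240), with the grip at (333,220) between them. Closing now.

Request:
jog_arm([
  {"gripper": 1,"dx": 0,"dy": 0,"dz": 3,"yaw": -0.006},
  {"gripper": 0,"dx": 0,"dy": 0,"dz": 3,"yaw": -0.006},
  {"gripper": 0,"dx": 0,"dy": 0,"dz": 3,"yaw": -0.006},
  {"gripper": 0,"dx": 0,"dy": 0,"dz": 3,"yaw": -0.006},
  {"gripper": 0,"dx": 0,"dy": 0,"dz": 3,"yaw": -0.006},
  {"gripper": 0,"dx": 0,"dy": 0,"dz": 3,"yaw": -0.006},
  {"gripper": 0,"dx": 0,"dy": 0,"dz": 3,"yaw": -0.006},
  {"gripper": 0,"dx": 0,"dy": 0,"dz": 3,"yaw": -0.006},
])

```text
time: 5.75
tool_pos: [495.4, 224.5, 56.5]
orientation: [[-0.242, -0.0, -0.97], [0.97, 0.002, -0.242], [0.002, -1.0, -0.0]]
wrist_force: [-1.4, 4.3, 2.4]
width: 14.7
```

Run:
```python
from h import *
s=r.state();print(s["time"],s["q"].round(3),s["tool_pos"].round(1),s["wrist_force"],s["wrist_torque"],s["width"])
```

```text
5.75 [ 0.425  0.344 -0.431  0.795  0.002  0.18 ] [495.4 224.5  56.5] [-1.38195527  4.29712727  2.35928962] [ 0.86530004  0.46883368 -0.03853045] 14.668189240695007
```

Request:
jog_arm([
  {"gripper": 0,"dx": 0,"dy": -14,"dz": -0.7,"yaw": 0},
  {"gripper": 0,"dx": 0,"dy": -27.8,"dz": -2.8,"yaw": 0},
  {"gripper": 0,"dx": 0,"dy": -41.4,"dz": -6.3,"yaw": 0},
  {"gripper": 0,"dx": 0,"dy": -54.5,"dz": -11.1,"yaw": 0},
  {"gripper": 0,"dx": 0,"dy": -67.1,"dz": -17.1,"yaw": 0},
])

```text
time: 6.38
tool_pos: [511.6, 228.6, 122.6]
orientation: [[-0.242, -0.002, -0.97], [0.97, 0.001, -0.242], [0.002, -1.0, 0.002]]
wrist_force: [2.3, 8.2, -10.0]
width: 14.8
```

Run:
```python
from h import *
cv2.imwrite("pics/scene3.png",r.camera("scene")[:,:,::-1])
a=cv2.imread("pics/scene3.png")
cv2.imwrite("pics/s3c.png",cv2.resize(a[135:295,225:375],None,fx=3.5,fy=3.5,interpolation=cv2.INTER_CUBIC))
s=r.state();print(s["time"],s["tool_pos"].round(1),s["wrist_force"],s["wrist_torque"],s["width"])
```

```text
6.425 [512.6 228.8 124.2] [-1.37066212  5.27384008 -4.52947775] [ 0.80525437  0.79891424 -0.03431331] 15.105122392721922
```

View pics/s3c.png

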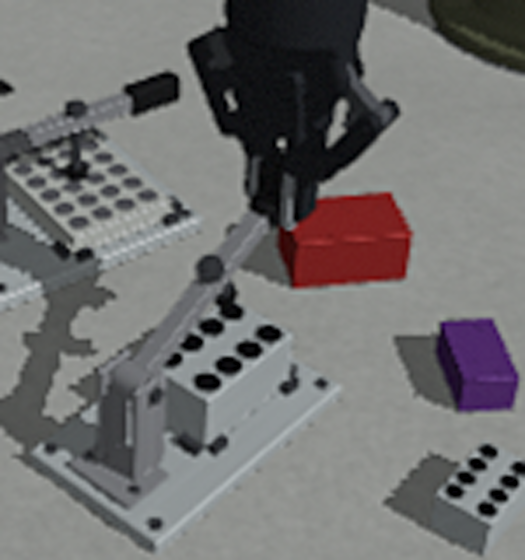

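The clamp arm is lifting in the fingers (grip at crop (275,205)), with the block still in its nest and low forces. Continuing the arc.

Request:
jog_arm([
  {"gripper": 0,"dx": 0,"dy": -12,"dz": -7.4,"yaw": 0},
  {"gripper": 0,"dx": 0,"dy": -23.1,"dz": -15.8,"yaw": 0},
  {"gripper": 0,"dx": 0,"dy": -33.3,"dz": -25.4,"yaw": 0},
  {"gripper": 0,"dx": 0,"dy": -42.6,"dz": -35.9,"yaw": 0},
  {"gripper": 0,"dx": 0,"dy": -50.7,"dz": -47.3,"yaw": 0},
  {"gripper": 0,"dx": 0,"dy": -57.7,"dz": -59.4,"yaw": 0},
  {"gripper": 0,"dx": 0,"dy": -63.4,"dz": -72.2,"yaw": 0},
  {"gripper": 0,"dx": 0,"dy": -67.8,"dz": -85.4,"yaw": 0},
  {"gripper": 0,"dx": 0,"dy": -70.9,"dz": -99.1,"yaw": 0},
  {"gripper": 0,"dx": 0,"dy": -72.5,"dz": -113,"yaw": 0},
])

```text
time: 7.68
tool_pos: [619.7, 255.6, 194.8]
orientation: [[-0.243, -0.005, -0.97], [0.97, 0.0, -0.243], [0.001, -1.0, 0.005]]
wrist_force: [-7.0, 4.0, -1.0]
width: 15.2
```

Run:
```python
from h import *
s=r.state();print(s["time"],s["q"].round(3),s["tool_pos"].round(1),s["wrist_force"],s["wrist_torque"],s["width"])
```

```text
7.675 [0.39  0.466 0.092 1.201 0.002 0.145] [619.7 255.6 194.8] [-6.95340638  4.01938824 -1.04504636] [ 0.58771682  1.83843236 -0.03412525] 15.196720576936805
```

Request:
jog_arm([
  {"gripper": 0,"dx": 0,"dy": -0.3,"dz": -14,"yaw": 0},
  {"gripper": 0,"dx": 0,"dy": 0.8,"dz": -27.9,"yaw": 0},
  {"gripper": 0,"dx": 0,"dy": 3.3,"dz": -41.7,"yaw": 0},
  {"gripper": 0,"dx": 0,"dy": 7.1,"dz": -55.2,"yaw": 0},
  {"gripper": 0,"dx": 0,"dy": 12.3,"dz": -68.2,"yaw": 0},
  {"gripper": 0,"dx": 0,"dy": 12.3,"dz": -68.2,"yaw": 0},
  {"gripper": 0,"dx": 0,"dy": 12.3,"dz": -68.2,"yaw": 0},
])

```text
time: 8.55
tool_pos: [687.4, 272.5, 182.9]
orientation: [[-0.242, -0.001, -0.97], [0.97, 0.001, -0.242], [0.001, -1.0, 0.001]]
wrist_force: [-1.1, 4.4, -1.6]
width: 15.0
```

Run:
```python
from h import *
cv2.imwrite("pics/scene4.png",r.camera("scene")[:,:,::-1])
a=cv2.imread("pics/scene4.png")
cv2.imwrite("pics/s4c.png",cv2.resize(a[115:295,225:375],None,fx=3.3,fy=3.3,interpolation=cv2.INTER_CUBIC))
s=r.state();print(s["time"],s["q"].round(3),s["tool_pos"].round(1),s["wrist_force"],s["wrist_torque"],s["width"])
```

```text
8.6 [3.770e-01 6.070e-01 2.900e-01 1.255e+00 1.000e-03 1.320e-01] [687.3 272.4 182.9] [-2.01725434  5.17748534 -1.3572905 ] [ 1.14881711  0.30271913 -0.07171296] 15.063741127644713
```

View pics/s4c.png

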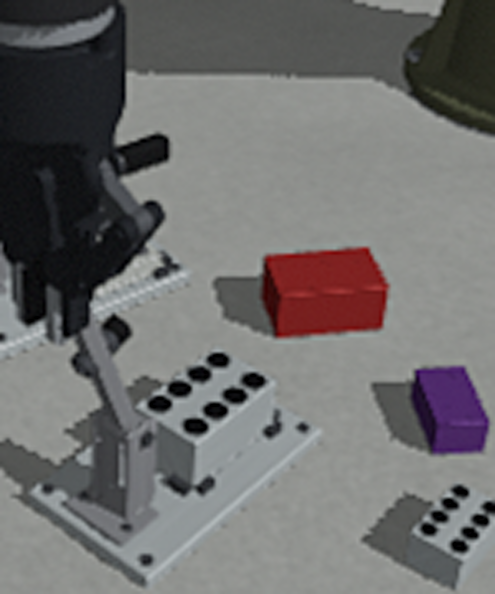

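The clamp arm leans well past upright (about 2.0 rad) and the block is still in its nest at crop (207,410). Releasing and rising.

Request:
jog_arm([
  {"gripper": 1,"dx": 0,"dy": 0,"dz": 0,"yaw": 0},
  {"gripper": 1,"dx": 0,"dy": 0,"dz": 0,"yaw": 0},
  {"gripper": 1,"dx": 0,"dy": 0,"dz": 0,"yaw": 0},
  {"gripper": 1,"dx": 0,"dy": 0,"dz": 0,"yaw": 0},
  {"gripper": 1,"dx": 0,"dy": -20,"dz": 0,"yaw": 0},
  {"gripper": 1,"dx": 0,"dy": -50,"dz": 0,"yaw": 0},
  {"gripper": 1,"dx": 0,"dy": -85,"dz": 0,"yaw": 0},
  {"gripper": 1,"dx": 0,"dy": -100,"dz": 40,"yaw": 0},
  {"gripper": 1,"dx": 0,"dy": -100,"dz": 90,"yaw": 0},
  {"gripper": 1,"dx": 0,"dy": -100,"dz": 132,"yaw": 0},
])

```text
time: 9.85
tool_pos: [558.5, 239.2, 284.0]
orientation: [[-0.242, 0.001, -0.97], [0.97, 0.0, -0.242], [-0.0, -1.0, -0.001]]
wrist_force: [0.4, 0.2, -0.0]
width: 85.3
```

Run:
```python
from h import *
cv2.imwrite("pics/scene5.png",r.camera("scene")[:,:,::-1])
cv2.imwrite("pics/top5.png",r.camera("top")[:,:,::-1])
a=cv2.imread("pics/scene5.png")
cv2.imwrite("pics/s5c.png",cv2.resize(a[185:285,225:355],None,fx=6,fy=6,interpolation=cv2.INTER_CUBIC))
s=r.state();print(s["time"],s["q"].round(3),s["tool_pos"].round(1),s["wrist_force"],s["width"])
```

```text
9.95 [ 0.405  0.311  0.069  1.331 -0.     0.161] [555.8 238.4 284.2] [-0.83364238  0.12155604  0.49427093] 85.43317338488242
```

View pics/s5c.png

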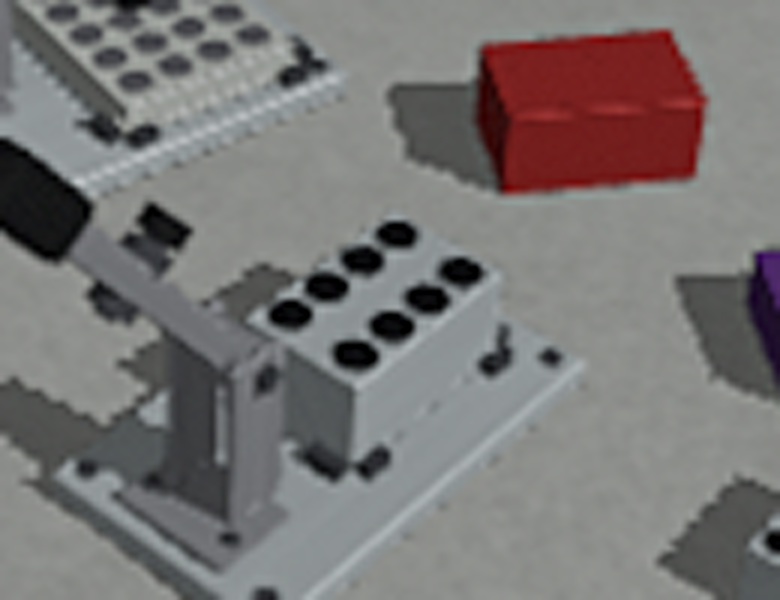

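Run:
```python
from h import *
s=lambda u,v:(225+(u+.5)/6-.5,185+(v+.5)/6-.5)
W=np.array([atz("scene",s(*p),52)[:2] for p in [(356,354),(392,326),(429,299),(461,271),(290,314),(327,287),(362,260),(397,234)]])
print(W.mean(0)); d=W[0]+W[4]-W[3]-W[7];print(np.arctan2(d[1],d[0]))
print(shift([558.8,240.5,22]))
```

```text
[558.43444408 239.92208009]
0.24692476960332288
(array([  1.3, 262.2,  -3.4]), np.float64(-2.8969))
```

Request:
jog_arm([
  {"gripper": 1,"dx": 0,"dy": 40,"dz": 0,"yaw": -0.002},
  {"gripper": 1,"dx": 0,"dy": 95,"dz": 0,"yaw": -0.002},
  {"gripper": 1,"dx": 0,"dy": 150,"dz": 0,"yaw": -0.002},
  {"gripper": 1,"dx": 0,"dy": 190,"dz": 0,"yaw": -0.002},
  {"gripper": 1,"dx": 0,"dy": 205,"dz": 0,"yaw": -0.002},
  {"gripper": 1,"dx": 0,"dy": 205,"dz": 0,"yaw": -0.002},
  {"gripper": 1,"dx": 0,"dy": 205,"dz": 0,"yaw": -0.002},
])

```text
time: 10.82
tool_pos: [561.6, 240.4, 80.6]
orientation: [[-0.244, 0.003, -0.97], [0.97, 0.001, -0.244], [0.0, -1.0, -0.003]]
wrist_force: [-0.2, -0.6, 0.7]
width: 85.5
```

Run:
```python
from h import *
cv2.imwrite("pics/scene6.png",r.camera("scene")[:,:,::-1])
a=cv2.imread("pics/scene6.png")
cv2.imwrite("pics/s6c.png",cv2.resize(a[165:285,225:355],None,fx=5,fy=5,interpolation=cv2.INTER_CUBIC))
s=r.state();print(s["time"],s["q"].round(3),s["tool_pos"].round(1),s["wrist_force"],shift([558.8,240.5,22]))
```

```text
10.875 [ 0.405  0.428 -0.241  0.899 -0.     0.158] [561.6 240.4  80.7] [-0.35689602 -0.41786142 -0.57356801] (array([ 0.7, 58.7,  2.7]), np.float64(-2.8954))
```

View pics/s6c.png

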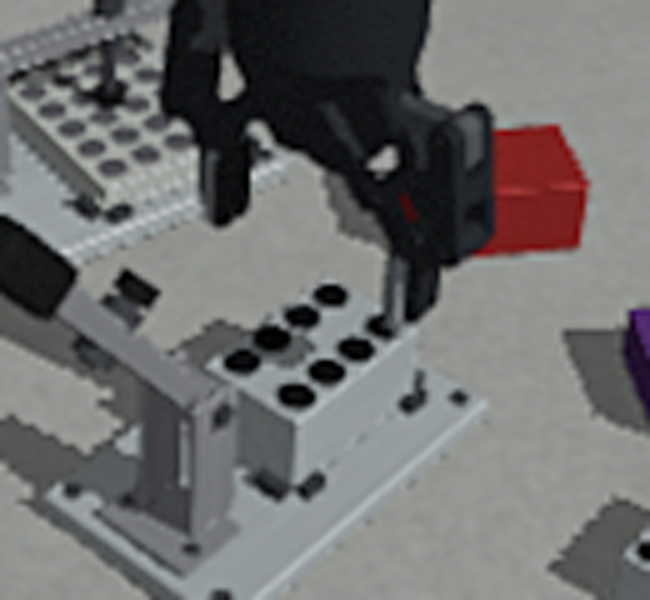

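The fingers straddle the block evenly (tips at crop (228,215) and (410,325)), and the clamp is open. Descending and closing.

Request:
jog_arm([
  {"gripper": 1,"dx": 0.5,"dy": 20,"dz": 2,"yaw": 0},
  {"gripper": 1,"dx": 0.5,"dy": 42,"dz": 2,"yaw": 0},
  {"gripper": 1,"dx": 0.5,"dy": 54,"dz": 2,"yaw": 0},
  {"gripper": 1,"dx": 0.5,"dy": 59,"dz": 2,"yaw": 0},
  {"gripper": 1,"dx": 0.5,"dy": 59,"dz": 2,"yaw": 0},
  {"gripper": 0,"dx": 0.5,"dy": 59,"dz": 2,"yaw": 0},
  {"gripper": 0,"dx": 0.5,"dy": 59,"dz": 2,"yaw": 0},
  {"gripper": 0,"dx": 0.5,"dy": 59,"dz": 2,"yaw": 0},
  {"gripper": 0,"dx": 0.5,"dy": 59,"dz": 2,"yaw": 0},
  {"gripper": 0,"dx": 0.5,"dy": 59,"dz": 2,"yaw": 0},
])

```text
time: 12.12
tool_pos: [558.4, 240.2, 20.5]
orientation: [[-0.244, 0.001, -0.97], [0.97, 0.001, -0.244], [0.001, -1.0, -0.001]]
wrist_force: [-0.6, 0.8, 6.0]
width: 49.2
```

Run:
```python
from h import *
s=r.state();print(s["time"],s["q"].round(3),s["tool_pos"].round(1),s["wrist_force"],s["wrist_torque"],s["width"])
```

```text
12.125 [ 0.406  0.486 -0.306  0.777  0.     0.16 ] [558.4 240.2  20.5] [-0.5645061   0.80944456  5.95479797] [0.01704452 0.2031705  0.0224851 ] 49.17088913847386
```

Request:
jog_arm([
  {"gripper": 0,"dx": 0,"dy": -8,"dz": 0,"yaw": 0},
  {"gripper": 0,"dx": 0,"dy": -25,"dz": 0,"yaw": 0},
  {"gripper": 0,"dx": 0,"dy": -50,"dz": 0,"yaw": 0},
  {"gripper": 0,"dx": 0,"dy": -85,"dz": 0,"yaw": 0},
  {"gripper": 0,"dx": 0,"dy": -120,"dz": 0,"yaw": 0},
  {"gripper": 0,"dx": 0,"dy": -150,"dz": 0,"yaw": 0},
  {"gripper": 0,"dx": 0,"dy": -170,"dz": 0,"yaw": 0},
  {"gripper": 0,"dx": 0,"dy": -175,"dz": 0,"yaw": 0},
  {"gripper": 0,"dx": 0,"dy": -175,"dz": 0,"yaw": 0},
])

```text
time: 13.25
tool_pos: [557.7, 239.6, 194.6]
orientation: [[-0.244, -0.0, -0.97], [0.97, -0.0, -0.244], [-0.0, -1.0, 0.0]]
wrist_force: [-1.2, -0.5, -4.1]
width: 49.0
```

Run:
```python
from h import *
cv2.imwrite("pics/scene7.png",r.camera("scene")[:,:,::-1])
a=cv2.imread("pics/scene7.png")
cv2.imwrite("pics/s7c.png",cv2.resize(a[105:285,205:365],None,fx=3.3,fy=3.3,interpolation=cv2.INTER_CUBIC))
s=r.state();print(s["time"],s["q"].round(3),s["tool_pos"].round(1),s["wrist_force"],s["width"],shift([556,-213,195]))
```

```text
13.3 [ 0.406  0.343 -0.092  1.137 -0.     0.16 ] [557.3 239.5 193.9] [-0.32174291 -0.14252784 -3.73416896] 49.165293661905075 (array([-438.5,   -1.1,  111.5]), np.float64(-2.8955))
```

View pics/s7c.png

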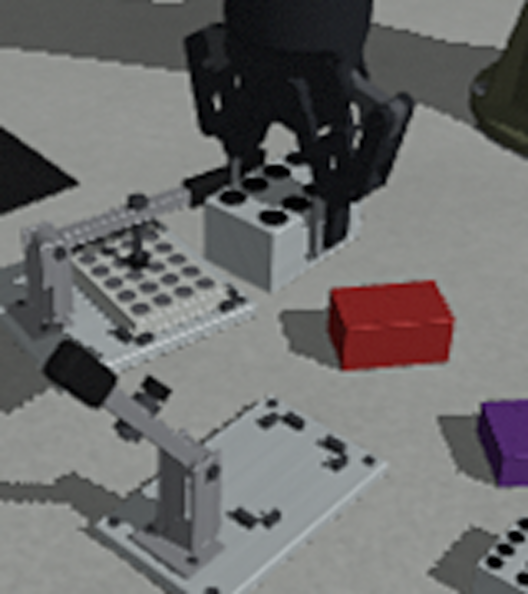

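The block is held level and clear of the nest, now empty at crop (290,460). Carrying it to the mat.

Request:
jog_arm([
  {"gripper": 0,"dx": -25,"dy": 0,"dz": 6,"yaw": 0.015},
  {"gripper": 0,"dx": -75,"dy": 0,"dz": 19,"yaw": 0.03},
  {"gripper": 0,"dx": -130,"dy": 0,"dz": 33,"yaw": 0.045},
  {"gripper": 0,"dx": -185,"dy": 0,"dz": 47,"yaw": 0.06},
  {"gripper": 0,"dx": -240,"dy": 0,"dz": 61,"yaw": 0.08},
  {"gripper": 0,"dx": -295,"dy": 0,"dz": 75,"yaw": 0.1},
  {"gripper": 0,"dx": -350,"dy": 0,"dz": 89,"yaw": 0.12},
  {"gripper": 0,"dx": -395,"dy": 0,"dz": 101,"yaw": 0.14},
  {"gripper": 0,"dx": -425,"dy": 0,"dz": 108,"yaw": 0.152},
  {"gripper": 0,"dx": -439,"dy": 0,"dz": 112,"yaw": 0.152},
])

```text
time: 14.55
tool_pos: [555.2, -214.7, 193.2]
orientation: [[-0.092, -0.002, -0.996], [0.996, 0.001, -0.092], [0.001, -1.0, 0.002]]
wrist_force: [0.7, 0.2, -4.4]
width: 49.2
```

Request:
jog_arm([
  {"gripper": 0,"dx": 0,"dy": 20,"dz": 0,"yaw": 0},
  {"gripper": 0,"dx": 0,"dy": 60,"dz": 0,"yaw": 0},
  {"gripper": 0,"dx": 0,"dy": 100,"dz": 0,"yaw": 0},
  {"gripper": 0,"dx": 0,"dy": 125,"dz": 0,"yaw": 0},
  {"gripper": 0,"dx": 0,"dy": 140,"dz": 0,"yaw": 0},
  {"gripper": 0,"dx": 0,"dy": 145,"dz": 0,"yaw": 0},
  {"gripper": 0,"dx": 0,"dy": 145,"dz": 0,"yaw": 0},
  {"gripper": 0,"dx": 0,"dy": 145,"dz": 0,"yaw": 0},
])

```text
time: 15.55
tool_pos: [557.1, -213.6, 50.8]
orientation: [[-0.094, 0.002, -0.996], [0.996, -0.001, -0.094], [-0.001, -1.0, -0.002]]
wrist_force: [0.1, -0.5, -3.6]
width: 48.9
```

Run:
```python
from h import *
cv2.imwrite("pics/scene8.png",r.camera("scene")[:,:,::-1])
a=cv2.imread("pics/scene8.png")
cv2.imwrite("pics/s8c.png",cv2.resize(a[75:265,130:310],None,fx=3.1,fy=3.1,interpolation=cv2.INTER_CUBIC))
s=r.state();print(s["time"],s["q"].round(3),s["tool_pos"].round(1),s["wrist_force"],s["width"],shift([556,-213,20]))
```

```text
15.6 [-0.366  0.435 -0.308  0.827  0.    -0.46 ] [ 557.  -213.6   50.7] [-0.80963827  0.20369826 -3.81638032] 49.06449855266259 (array([ 0.7, 30.7,  1. ]), np.float64(-3.0474))
```

View pics/s8c.png

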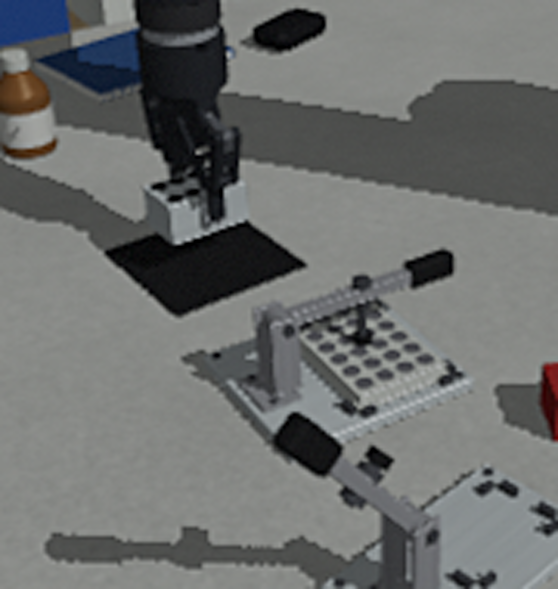

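Run:
```python
from h import *
m=lambda u,v:(130+(u+.5)/3.1-.5,75+(v+.5)/3.1-.5)
print([atz("scene",m(*p),4)[:2].round(1) for p in [(108,255),(248,222),(305,265),(180,315)]])
print(np.mean([atz("scene",m(*p),4)[:2] for p in [(108,255),(248,222),(305,265),(180,315)]],axis=0))
print("block near bottom corner",atz("scene",m(178,243),42),"tops",atz("scene",m(146,190),82),atz("scene",m(175,212),82),atz("scene",m(247,185),82))
```

```text
[array([ 631. , -266.6]), array([ 490.5, -251.3]), array([ 483. , -149.7]), array([ 616.6, -135.7])]
[ 555.29577631 -200.80662563]
block near bottom corner [ 589.74972693 -189.59058032   42.        ] tops [ 599.75151865 -226.64156165   82.        ] [ 594.7582517  -175.10092957   82.        ] [ 518.9586473 -185.9243594   82.       ]
```

The block hangs level above the mat, with its near bottom corner at crop (178,243) and the mat corners at (108,255), (180,315) and (305,265). It is centred within several mm. Lowering gently.

Request:
jog_arm([
  {"gripper": 0,"dx": 2,"dy": 10,"dz": 0,"yaw": 0},
  {"gripper": 0,"dx": 2,"dy": 20,"dz": 0,"yaw": 0},
  {"gripper": 0,"dx": 2,"dy": 28,"dz": 0,"yaw": 0},
  {"gripper": 0,"dx": 2,"dy": 32,"dz": 0,"yaw": 0},
  {"gripper": 0,"dx": 2,"dy": 34,"dz": 0,"yaw": 0},
  {"gripper": 0,"dx": 2,"dy": 35.5,"dz": 0,"yaw": 0},
  {"gripper": 0,"dx": 2,"dy": 37,"dz": 0,"yaw": 0},
  {"gripper": 0,"dx": 2,"dy": 37,"dz": 0,"yaw": 0},
])

```text
time: 16.6
tool_pos: [556.0, -211.4, 12.6]
orientation: [[-0.094, 0.0, -0.996], [0.996, -0.0, -0.094], [-0.0, -1.0, -0.0]]
wrist_force: [0.6, -0.1, -4.4]
width: 49.1
```

Still carrying the full weight (-4.4 N), so I'll go down a little more until contact shows.

Request:
jog_arm([
  {"gripper": 0,"dx": 0,"dy": 1,"dz": 0,"yaw": 0},
  {"gripper": 0,"dx": 0,"dy": 1,"dz": 0,"yaw": 0},
  {"gripper": 0,"dx": 0,"dy": 1,"dz": 0,"yaw": 0},
])

```text
time: 16.98
tool_pos: [556.1, -211.4, 12.5]
orientation: [[-0.094, 0.001, -0.996], [0.996, -0.0, -0.094], [-0.0, -1.0, -0.001]]
wrist_force: [-3.0, 1.2, 6.4]
width: 49.0
```

Contact is made (+6 N). Releasing, then rising.

Request:
jog_arm([
  {"gripper": 1,"dx": 0,"dy": 0,"dz": 0,"yaw": 0},
  {"gripper": 1,"dx": 0,"dy": 0,"dz": 0,"yaw": 0},
  {"gripper": 1,"dx": 0,"dy": 0,"dz": 0,"yaw": 0},
  {"gripper": 1,"dx": 0,"dy": 0,"dz": 0,"yaw": 0},
  {"gripper": 1,"dx": 0,"dy": 0,"dz": 0,"yaw": 0},
  {"gripper": 1,"dx": 0,"dy": -15,"dz": 0,"yaw": 0},
  {"gripper": 1,"dx": 0,"dy": -45,"dz": 0,"yaw": 0},
  {"gripper": 1,"dx": 0,"dy": -95,"dz": 0,"yaw": 0},
  {"gripper": 1,"dx": 0,"dy": -150,"dz": 0,"yaw": 0},
  {"gripper": 1,"dx": 0,"dy": -200,"dz": 0,"yaw": 0},
])

```text
time: 18.23
tool_pos: [556.1, -211.4, 214.9]
orientation: [[-0.094, 0.002, -0.996], [0.996, -0.001, -0.094], [-0.001, -1.0, -0.002]]
wrist_force: [1.3, -0.0, -0.5]
width: 85.3
```

Request:
jog_arm([
  {"gripper": 1,"dx": -50,"dy": 0,"dz": 20,"yaw": 0},
  {"gripper": 1,"dx": -100,"dy": 0,"dz": 40,"yaw": 0},
  {"gripper": 1,"dx": -150,"dy": 0,"dz": 60,"yaw": 0},
  {"gripper": 1,"dx": -200,"dy": 0,"dz": 80,"yaw": 0},
  {"gripper": 1,"dx": -240,"dy": 0,"dz": 100,"yaw": 0},
  {"gripper": 1,"dx": -240,"dy": 0,"dz": 100,"yaw": 0},
  {"gripper": 1,"dx": -240,"dy": 0,"dz": 100,"yaw": 0},
])

```text
time: 19.1
tool_pos: [478.9, -459.4, 212.2]
orientation: [[-0.094, 0.0, -0.996], [0.996, 0.0, -0.094], [0.0, -1.0, -0.0]]
wrist_force: [0.5, -0.1, -0.6]
width: 85.3
```

Run:
```python
from h import *
cv2.imwrite("pics/scene9.png",r.camera("scene")[:,:,::-1])
cv2.imwrite("pics/top9.png",r.camera("top")[:,:,::-1])
a=cv2.imread("pics/scene9.png")
cv2.imwrite("pics/s9c.png",cv2.resize(a[125:285,150:350],None,fx=3.5,fy=3.5,interpolation=cv2.INTER_CUBIC))
a=cv2.imread("pics/top9.png")
cv2.imwrite("pics/t9c.png",cv2.resize(a[140:260,140:390],None,fx=3,fy=3,interpolation=cv2.INTER_CUBIC))
s=r.state();print(s["time"],s["q"].round(3),s["tool_pos"].round(1),s["wrist_force"],s["width"])
```

```text
19.2 [-0.763  0.442  0.094  1.223  0.    -0.859] [ 479.5 -458.7  212.1] [ 0.03088309 -0.10950533  0.35003425] 85.11036432489894
```

View pics/s9c.png

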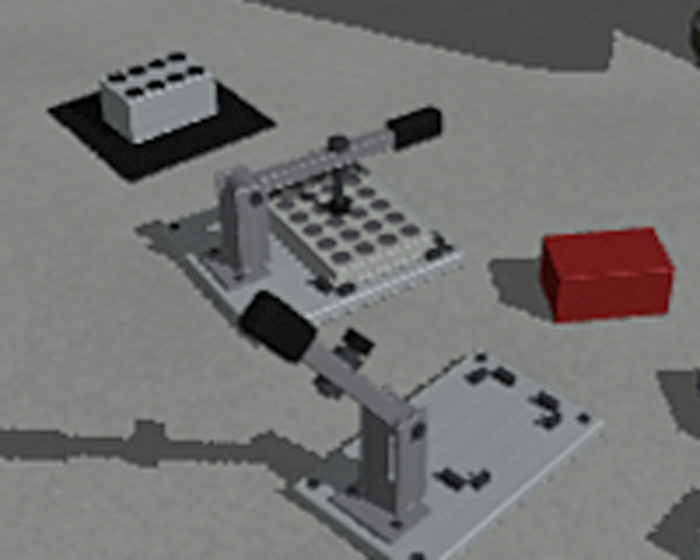

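View pics/t9c.png

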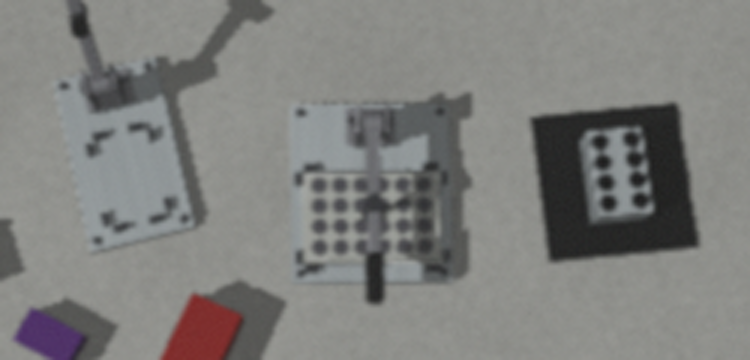

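The block sits wells up in the middle of the mat: top crop (617,173), mat centre (614,182), and the top face is displaced by its height. Its clamp leans open, the plate is still clamped, and the robot is clear.

Run:
```python
from plant import r
print(r.close_job())
```

```text
the job is handed in; nothing more can be done
None
```

I flipped the tube block's clamp past upright and let go of it open, with the block still in its nest. I then lifted the block out, lowered it onto the mat until the wrist force showed contact (+6 N), released it and moved the arm away. The job was handed in at about 19 s.

**Last checks:** The final pictures show the block wells up and near the middle of the mat. Its clamp is open on its stop, the white well plate is still under its shut clamp, and nothing was knocked over. The fingers were open and the wrist force was near zero, so the robot was touching nothing.

**Disagreement:** The two cameras differed by 2–3 mm in y on the block and about 5 mm on the mat centre. That is well within the 50 mm allowed. No check failed.

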